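# Make up two stone-carving kits

### The arm

A 7-joint arm with a two-finger parallel gripper is mounted at the origin on the work surface. World frame = base frame: x ahead of the robot, y to its left, z up, the work surface at z = 0. Lengths are in m, angles in rad, forces in N, time in s.
With the tool pointing down it reaches from about 0.4 to 0.85 m from the base axis. Payload 10.4 kg.
Tool frame: the origin (TCP) lies midway between the tips of the shut fingers; the grasp point (between the pads) lies robot.grip_depth behind it (robot.grip_depth is the distance from the TCP to the grasp point, in m); y points along the fingers, z is the direction in which the jaws open and shut, and the axes are right-handed (so a half turn about y gives the same grasp; the last joint's range is limited). The gripper opens to 85 mm and grips with 20 to 120 N. Pads are 22 mm wide; open, the fingers measure 114 mm over their backs; the gripper's body (76 mm by 85 mm) begins 54 mm behind the grasp point. The pads swing forward as they close: fully open they stand 13 mm farther back than shut.
Start: joints at [-1.202, 0.332, -0.065, 1.46, 0.022, 1.35, -0.088], TCP at [0.239, 0.578, 0.231] pointing down, gripper open.
Joint ranges: [-2.6, 2.6], [-0.5, 2.12], [-1.47, 1.34], [0.16, 2.42], [-1.27, 4.41], [0.06, 2.06], [-2.6, 2.6]. Speed limits (rad/s): [2.22, 2.22, 2.79, 2.79, 3.14, 3.14, 3.14].

### API

Orientations are given as a unit quaternion [w, x, y, z].
In Python, from workcell import robot, eyes, spotter gives the robot as it stands.
- The arm moves only by the tool arm_command, never from a script. Its argument "motion" is a list of rows, each a list of 7 numbers: the shift along the tool's x, y, z in mm, then the turn, a rotation vector about the tool's x, y, z in degrees, then the gripper's target within -1 to 1 (shut at 1, half-way at 0, fully open at -1). In form: [[tx, ty, tz, ax, ay, az, grip], ...]. A call has 1 to 8 rows; each row shifts and turns the commanded pose from where the row before left it, along the tool's axes as they then stand; what a row does not reach is not made up. A row lasts 1/8 s, in which the tool goes at most 62.5 mm and 10.7 degrees, less where a joint would pass 70% of its speed; a pose out of reach is approached as far as the arm can. A call with a gripper value outside its range is refused whole. The fingers move at their own pace and stop on an object; "newtons" is the grip in N (left out, the last holds). Time passes only in rows, so rows that do not move let the fingers close. It gives the time, the measured TCP pose, the force and the opening at its end, in the units of the state.
- robot.read_state(): the state, without advancing time (a new reading comes with each control period).
- eyes.get_image(name): name is "side" or "top"; returns a dict with "img" (480x640x3 uint8, blue, green, red), "range_z" (480x640 float32, m along the optical axis (not along the pixel's ray), 0 where there is no reading), "camera_matrix" (3x3 intrinsics, pixels), "world_to_cam" (4x4, takes a point from world to camera coordinates). Camera axes: x right, y up, looking along -z (the intrinsics and any distortion apply to the point x, -y, -z); pixel columns grow to the right and rows downward; lengths in m; the calibration is good to about 2 mm. A picture is of the moment at which its call begins.
- robot.hand_in(): hands the job in, once; it reports no verdict.
Trained networks look in the newest picture that a camera, given by its name, has taken for a name from the list of things; names that differ only in an ending like _2 or _b are one class to them, and where a whole thing is asked for, a point or a joint stands for the part that bears it (a point fixed in the world has none). Each returns a list of dicts, best first, with "confidence" (0 to 1); they miss things now and then, are a little off and sometimes report something else, mostly with a low value. They report only what shows in the picture. A call takes as long as a camera call. They do not tell look-alikes from the thing itself.
- spotter.search_frame(name, camera): "box" ([left, top, right, bottom] as shares, 0 to 1, of the picture: columns of its width, rows of its height, round what is visible of it).
- spotter.spot_point(name, camera): "location" ([column, row] as shares, 0 to 1, of the picture: columns of its width, rows of its height: a listed point, or the origin of a listed thing).
The state is a dict: "t": time; "joint_pos": joint angles; "joint_velocities": joint speeds; "tau": joint torques, N m; "tool_pos": TCP position; "orientation": TCP orientation; "wrist_force": force on the tool from outside, world axes, zero at the start; "wrist_torque": the same for the moment, N m; "grip_width": finger opening in m.
Only numpy, scipy, OpenCV 4.12 (cv2) and the standard library are available. Lean on these libraries where they do the work, as an engineer would, in place of code of your own. Each camera call takes 0.05 s, during which the arm holds its last target. There are 200 camera calls.

### The job

Make up the two carving kits on the plywood kit boards. The board with three bays gets the roughing kit: the point chisel and the claw chisel lying flat along the two narrow bays, one in each (either way), and the small mallet standing on its head in the wide bay; the board with two bays gets the finishing kit: the flat chisel lying flat along the narrow bay and the rubbing block lying flat in the wide bay. Set each thing right down inside its bay, clear of the battens, without dropping or toppling it, and leave the carved stone, the brush and the square where they are.

Things in the scene. Friction and masses are not known exactly. Their poses are not given: they have to be found in the camera images.
- board_three: Roughing kit board, fixed to the table, plywood, 202 (x) x 234 (y) mm, with three bays each 190 mm long. Bay floors 10 mm above the table; dark battens 6 mm wide stand 6 mm above them. Origin: centre of the underside; x along the bays, y across, z up. Narrow bays 60 mm wide, centred at y = -81 mm and y = -15 mm; wide bay 90 mm wide, centred at y = +66 mm.
- board_two: Finishing kit board, fixed to the table, plywood, 202 (x) x 168 (y) mm, with two bays each 190 mm long. Bay floors 10 mm above the table; dark battens 6 mm wide stand 6 mm above them. Origin: centre of the underside; x along the bays, y across, z up. Narrow bay 60 mm wide, centred at y = -48 mm; wide bay 90 mm wide, centred at y = +33 mm.
- point_chisel: Steel point chisel, about 0.2 kg, 150 mm long: square shaft 16 x 16 mm, 105 mm long (x -75 to +30 mm), lying flat; x along the tool towards its working end, z up, origin mid-length on the underside; grip across the shaft at the origin. The last 45 mm taper to a round point.
- claw_chisel: Steel claw chisel, about 0.25 kg, 150 mm long: square shaft 16 x 16 mm, 105 mm long (x -75 to +30 mm), lying flat; x along the tool towards its working end, z up, origin mid-length on the underside; grip across the shaft at the origin. Its end is a flat blade, 42 mm wide and 10 mm thick, with four teeth.
- flat_chisel: Steel flat chisel, about 0.22 kg, 150 mm long: square shaft 16 x 16 mm, 105 mm long (x -75 to +30 mm), lying flat; x along the tool towards its working end, z up, origin mid-length on the underside; grip across the shaft at the origin. Its end is a plain straight blade, 28 mm wide and 10 mm thick, without teeth.
- mallet: Small round carving mallet, about 0.35 kg, standing on its head with the handle straight up: white plastic head 68 mm in diameter at the foot and 60 mm high, wooden handle 24 mm in diameter from 60 to 165 mm above the foot. Origin: centre of the foot; z up along the handle.
- rubbing_block: Grey rubbing block, about 0.18 kg, 75 (x) x 36 (y) x 30 (z) mm, lying flat. Origin: centre of the underside; z up.
- stone: Bystander: pale stone block with a carved leaf, 110 x 150 x 65 mm. Leave alone.
- brush: Bystander: dusting brush lying on the table, about 0.2 m long. Leave alone.
- square: Bystander: combination square, a 150 mm steel rule with a blue stock, lying on the table. Leave alone.
Mind the look-alikes: they are no part of the job. Leave any orange look-alike of the point_chisel alone. Of the things that look like the mallet, take the one that is farthest from the robot's base at the start.

How it is judged:
At the end, for the whole second after the job is handed in: Each thing is on the floor of its own bay, at rest (origin at most 2.5 mm above the floor, tilt under 3.4 deg): chisels along the bay within 20 deg, 24 mm of its centre line and 25 mm of its middle; mallet upright within 14 mm of the centre line; block flat within 30 mm of it ((((y of point_chisel in the frame of board_three between -0.105 and -0.057 m and x of point_chisel in the frame of board_three between -0.025 and 0.025 m and z of point_chisel in the frame of board_three between 0.006 and 0.0125 m and angle between point_chisel's own z axis and vertical below 0.06 rad and angle between the x axis of point_chisel and the x axis of board_three, either way round below 0.35 rad) and (y of claw_chisel in the frame of board_three between -0.039 and 0.009 m and x of claw_chisel in the frame of board_three between -0.025 and 0.025 m and z of claw_chisel in the frame of board_three between 0.006 and 0.0125 m and angle between claw_chisel's own z axis and vertical below 0.06 rad and angle between the x axis of claw_chisel and the x axis of board_three, either way round below 0.35 rad)) or ((y of point_chisel in the frame of board_three between -0.039 and 0.009 m and x of point_chisel in the frame of board_three between -0.025 and 0.025 m and z of point_chisel in the frame of board_three between 0.006 and 0.0125 m and angle between point_chisel's own z axis and vertical below 0.06 rad and angle between the x axis of point_chisel and the x axis of board_three, either way round below 0.35 rad) and (y of claw_chisel in the frame of board_three between -0.105 and -0.057 m and x of claw_chisel in the frame of board_three between -0.025 and 0.025 m and z of claw_chisel in the frame of board_three between 0.006 and 0.0125 m and angle between claw_chisel's own z axis and vertical below 0.06 rad and angle between the x axis of claw_chisel and the x axis of board_three, either way round below 0.35 rad))) and y of flat_chisel in the frame of board_two between -0.072 and -0.024 m and x of flat_chisel in the frame of board_two between -0.025 and 0.025 m and z of flat_chisel in the frame of board_two between 0.006 and 0.0125 m and angle between each of flat_chisel, mallet, rubbing_block's own z axis and vertical below 0.06 rad and angle between the x axis of flat_chisel and the x axis of board_two, either way round below 0.35 rad and y of mallet in the frame of board_three between 0.052 and 0.08 m and x of mallet in the frame of board_three between -0.064 and 0.064 m and z of mallet in the frame of board_three between 0.006 and 0.0125 m and y of rubbing_block in the frame of board_two between 0.003 and 0.063 m and x of rubbing_block in the frame of board_two between -0.08 and 0.08 m and z of rubbing_block in the frame of board_two between 0.006 and 0.0125 m and linear speed of each of point_chisel, claw_chisel, flat_chisel, mallet, rubbing_block below 0.02 m/s and angular speed of each of point_chisel, claw_chisel, flat_chisel, mallet, rubbing_block below 0.2 rad/s); the robot touches nothing.
It fails at once if a thing is let go in the air over a kit board, more than 20 mm above the bay floor, or toppled there ((z of point_chisel in the frame of board_three above 0.03 m and horizontal distance between point_chisel and board_three below 0.14 m and contact force between the fingers and point_chisel below 0.02 N) or (z of point_chisel in the frame of board_two above 0.03 m and horizontal distance between point_chisel and board_two below 0.14 m and contact force between the fingers and point_chisel below 0.02 N) or (z of claw_chisel in the frame of board_three above 0.03 m and horizontal distance between claw_chisel and board_three below 0.14 m and contact force between the fingers and claw_chisel below 0.02 N) or (z of claw_chisel in the frame of board_two above 0.03 m and horizontal distance between claw_chisel and board_two below 0.14 m and contact force between the fingers and claw_chisel below 0.02 N) or (z of flat_chisel in the frame of board_three above 0.03 m and horizontal distance between flat_chisel and board_three below 0.14 m and contact force between the fingers and flat_chisel below 0.02 N) or (z of flat_chisel in the frame of board_two above 0.03 m and horizontal distance between flat_chisel and board_two below 0.14 m and contact force between the fingers and flat_chisel below 0.02 N) or (z of mallet in the frame of board_three above 0.03 m and horizontal distance between mallet and board_three below 0.14 m and contact force between the fingers and mallet below 0.02 N) or (z of mallet in the frame of board_two above 0.03 m and horizontal distance between mallet and board_two below 0.14 m and contact force between the fingers and mallet below 0.02 N) or (z of rubbing_block in the frame of board_three above 0.03 m and horizontal distance between rubbing_block and board_three below 0.14 m and contact force between the fingers and rubbing_block below 0.02 N) or (z of rubbing_block in the frame of board_two above 0.03 m and horizontal distance between rubbing_block and board_two below 0.14 m and contact force between the fingers and rubbing_block below 0.02 N)).
It fails at once if the stone, the brush or the square is moved more than 20 mm (distance of any of stone, brush, square from where it was at the start of the episode above 0.02 m).
It also fails if it takes over 134 s, if anything falls off the work surface, if the arm or the gripper's body presses on something with over 40 N, if the wrist force passes 120 N, or if a joint passes its speed limit or range.

## Working session

There is one attempt and no reset: what is moved stays moved. The work goes in short steps, Python scripts to look and compute and a tool call to move; the robot and the scene stay as the last step left them, time stands still between calls to the robot, and variables do not carry over. Pictures are saved under pics/ and viewed, about 12 in all and at most 16, crops included, and the job is handed in when it is done.

Besides the shell and the picture viewer there is one more tool, called by a JSON object that holds its "method" and its "body". arm_command: Moves the arm, as the interface text tells. Its arguments: {"type":"object","properties":{"motion":{"type":"array"},"newtons":{"type":"number"}},"required":["motion"]}

```bash
mkdir -p pics; ls; cat > h.py <<'E'
import numpy as np, cv2
from workcell import robot, eyes, spotter
def cam(n):
    d=eyes.get_image(n); return d
def pts(d):
    z=d["range_z"].astype(float); K=np.array(d["camera_matrix"]); T=np.linalg.inv(np.array(d["world_to_cam"]))
    v,u=np.mgrid[0:480,0:640]
    X=(u-K[0,2])/K[0,0]*z; Y=(v-K[1,2])/K[1,1]*z
    P=np.stack([X,-Y,-z,np.ones_like(z)],-1)@T.T
    P[z==0]=np.nan
    return P[...,:3]
E
python3 - <<'E'
from h import *
print(robot.read_state(), robot.grip_depth)
for n in("top","side"):
    d=cam(n); cv2.imwrite(f"pics/{n}0.png",d["img"]); P=pts(d); np.savez(f"{n}0.npz",P=P,img=d["img"])
    print(n,d["camera_matrix"],np.linalg.inv(d["world_to_cam"]))
    for o in["board_three","board_two","point_chisel","claw_chisel","flat_chisel","mallet","rubbing_block"]:
        for r in spotter.spot_point(o,n)[:4]:
            c,rr=r["location"]; u,v=int(c*640),int(rr*480); print(o,round(r["confidence"],2),u,v,P[min(v,479),min(u,639)].round(3))
E
```

```text
pics
{'t': 0.0, 'joint_pos': array([-1.20163223,  0.33285656, -0.06469103,  1.46088517,  0.02160455,
        1.34989434, -0.08850239]), 'joint_velocities': array([ 8.88378256e-05, -2.32074659e-04, -2.11274321e-04, -1.83957536e-04,
       -1.06937405e-04,  8.56962082e-05,  3.54485138e-05]), 'tau': array([-1.76038493e-04, -6.25430489e+01,  4.91090294e-02, -3.91616464e+01,
        1.62801793e-02,  9.73512128e-03,  1.13890380e-05]), 'tool_pos': array([0.23851412, 0.57732236, 0.23055227]), 'orientation': array([-0.69311334,  0.69405638, -0.137691  ,  0.13755297]), 'wrist_force': array([ 0.16123858, -0.2117677 ,  0.2640774 ]), 'wrist_torque': array([-0.03564021, -0.07365779, -0.02677843]), 'grip_width': 0.08516036105597095} 0.0187
top [[511.03471249   0.         314.76410373]
 [  0.         511.03471249 241.5312062 ]
 [  0.           0.           1.        ]] [[ 0.02876514  0.99685393 -0.07385671  0.49308465]
 [-0.99915218  0.03085118  0.0272605  -0.01302537]
 [ 0.0294533   0.07300994  0.99689621  1.02005793]
 [ 0.          0.          0.          1.        ]]
board_three 0.86 132 272 [0.4
[... 617 characters left out ...]
19  0.38337116 -0.56210327 -0.17766268]
 [-0.68019652  0.43262053 -0.59175347 -0.78728236]
 [ 0.0163162   0.81600615  0.5778129   0.76220505]
 [ 0.          0.          0.          1.        ]]
board_three 0.72 214 201 [0.485 0.313 0.012]
board_three 0.7 357 235 [ 0.64  -0.079  0.028]
board_two 0.7 391 320 [ 0.488 -0.32   0.01 ]
board_two 0.27 376 215 [ 0.776 -0.023  0.004]
point_chisel 0.67 477 285 [ 0.719 -0.374  0.009]
point_chisel 0.52 322 219 [0.64  0.046 0.015]
claw_chisel 0.66 303 276 [ 0.443 -0.1    0.018]
flat_chisel 0.96 257 239 [0.464 0.094 0.008]
mallet 0.88 327 369 [ 0.284 -0.341  0.035]
mallet 0.57 358 236 [ 0.639 -0.083  0.028]
rubbing_block 0.64 280 259 [ 0.438 -0.027  0.026]
```

View pics/top0.png

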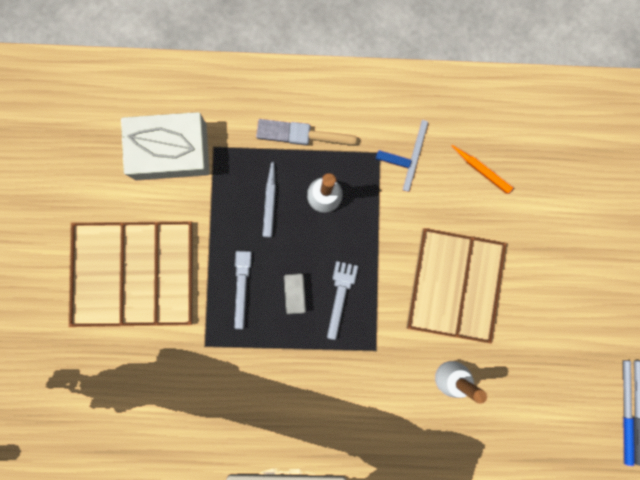

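View pics/side0.png

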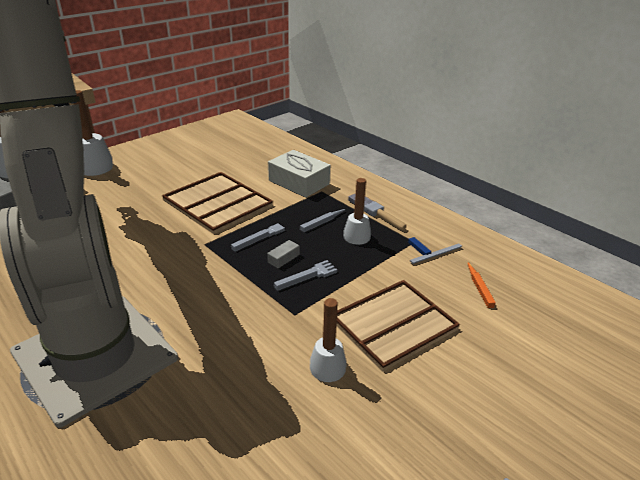

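Top view: the point chisel is steel at (270,200) and its orange look-alike is at (482,168). Mallets are at (325,192) and (455,380), and the side view shows a third at (95,150). The claw chisel is at (340,300), the flat chisel at (242,290), the block at (294,294), board_three at (132,273) and board_two at (458,285). Next I measure poses and check the third mallet's range.

```bash
python3 - <<'E'
import numpy as np,cv2
t=np.load("top0.npz");P=t["P"];img=t["img"].astype(int)
s=np.load("side0.npz")["P"]
for u,v in[(95,150),(95,165),(90,115),(5,150),(327,365),(357,230)]: print("side",u,v,s[v,u].round(3))
Z=P[...,2]
def rect(box,lo,hi,name):
    l,tp,r,b=box; sub=P[tp:b,l:r]; m=(sub[...,2]>lo)&(sub[...,2]<hi)
    n,lab,st,_=cv2.connectedComponentsWithStats(m.astype(np.uint8)); 
    k=1+np.argmax(st[1:,4]); q=sub[lab==k]
    c,sz,a=cv2.minAreaRect((q[:,:2]*1000).astype(np.float32))
    C=q[:,:2].mean(0); w,V=np.linalg.eigh(np.cov(q[:,:2].T)); 
    print(name,len(q),"rect c",np.round(c,1),"sz",np.round(sz,1),"ang",round(a,1),"mean",C.round(4),"pca deg",np.degrees(np.arctan2(V[1,1],V[0,1])).round(1),"z med/max",np.median(q[:,2]).round(4),q[:,2].max().round(4))
rect((60,210,205,335),.006,.03,"b3");rect((400,220,515,350),.006,.03,"b2")
rect((255,155,285,245),.006,.03,"point");rect((230,245,258,335),.006,.03,"flat")
rect((322,255,362,345),.006,.03,"claw");rect((280,268,310,318),.015,.04,"block");rect((280,268,310,318),.025,.04,"blocktop")
rect((295,165,350,220),.1,.2,"handle");rect((295,165,350,220),.155,.2,"handletop");rect((295,165,350,220),.05,.066,"headtop")
rect((110,105,215,185),.04,.1,"stone")
print("mat",P[250,250],P[160,240],"table",P[360,300])
# battens: dark pixels
for nm,(l,tp,r,b) in dict(b3=(60,210,205,335),b2=(400,220,515,350)).items():
    g=img[tp:b,l:r]; m=(g.sum(-1)<270); q=P[tp:b,l:r][m]; q=q[q[:,2]>.004]
    c,sz,a=cv2.minAreaRect((q[:,:2]*1000).astype(np.float32)); print(nm,"dark",len(q),np.round(c,1),np.round(sz,1),round(a,1),np.median(q[:,2]))
E
```

```text
side 95 150 [0.328 0.682 0.08 ]
side 95 165 [0.316 0.675 0.039]
side 90 115 [ 0.598  1.424 -0.107]
side 5 150 [-0.025  0.017  0.427]
side 327 365 [ 0.288 -0.337  0.04 ]
side 357 230 [ 0.64  -0.078  0.043]
b3 12640 rect c [494.9 316.4] sz [202.3 236. ] ang 2.4 mean [0.4941 0.3173] pca deg 92.5 z med/max 0.0106 0.0224
b2 8705 rect c [ 490.2 -323.2] sz [170.  202.5] ang 81.5 mean [ 0.4896 -0.3236] pca deg 171.7 z med/max 0.0109 0.0218
point 550 rect c [650.   51.4] sz [ 17.7 149.9] ang 88.0 mean [0.6415 0.0524] pca deg 177.8 z med/max 0.0153 0.0227
flat 774 rect c [468.9  99.2] sz [148.2  27.9] ang 2.2 mean [0.4762 0.1016] pca deg 179.3 z med/max 0.014 0.0211
claw 828 rect c [453.1 -90.1] sz [ 42.2 150.1] ang 78.9 mean [ 0.4632 -0.0923] pca deg 169.2 z med/max 0.0135 0.0206
block 722 rect c [465.2  -3.2] sz [74.8 35.7] ang 5.6 mean [ 0.4651 -0.0032] pca deg -174.6 z med/max 0.0301 0.0359
blocktop 717 rect c [465.2  -3.2] sz [74.8 35.7] ang 5.6 mean [ 0.4651 -0.0031] pca deg -174.6 z med/max 0.0302 0.0359
handle 225 rect c [661.2 -56. ] sz [22.5 22.1] ang 48.2 mean [ 0.6587 -0.0554] pca deg 168.3 z med/max 0.1638 0.1682
handletop 158 rect c [661.4 -56.8] sz [22.5 21.6] ang 89.5 mean [ 0.661  -0.0561] pca deg -163.7 z med/max 0.1645 0.1682
headtop 411 rect c [659.2 -55.5] sz [53.7 48.9] ang 75.6 mean [ 0.6554 -0.0547] pca deg 75.9 z med/max 0.0595 0.0658
stone 4869 rect c [742.5 254.7] sz [112.4 150.6] ang 6.2 mean [0.739  0.2525] pca deg 96.2 z med/max 0.0651 0.0731
mat [ 0.54788104  0.08786089 -0.00239635] [0.72755294 0.11394176 0.00548837] table [ 0.33448229 -0.01859052  0.00194523]
b3 dark 1112 [494.5 312.1] [195.5 237.6] 2.6 0.014011515149514375
b2 dark 513 [ 490.8 -324.7] [167.8 197.4] 81.2 0.016374286354385204
```

```bash
python3 - <<'E'
import cv2
i=cv2.imread("pics/top0.png")[150:350,210:390]; cv2.imwrite("pics/crop1.png",cv2.resize(i,None,fx=3,fy=3,interpolation=cv2.INTER_CUBIC))
E
```

```text
(no output)
```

View pics/crop1.png

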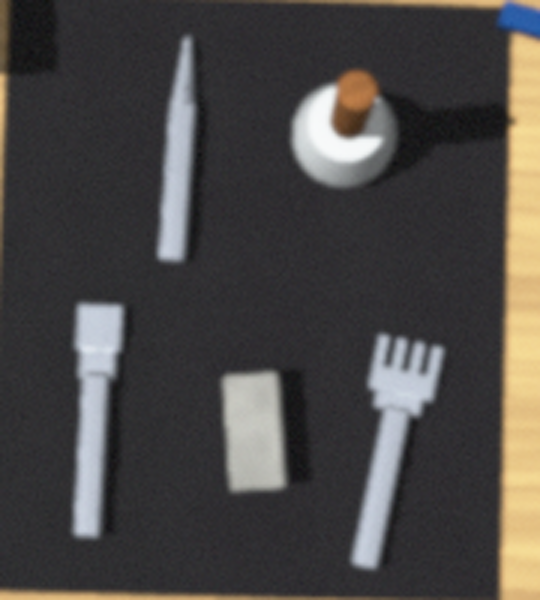

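The crop shows the three steel chisels (point, flat, claw), the block and the middle mallet. The third mallet in the side view measures (0.32, 0.68), about 0.75 m from the base. That is farther than the middle mallet (0.66 m), so I look closer.

```bash
python3 - <<'E'
import cv2,numpy as np
i=cv2.imread("pics/side0.png")[60:220,0:180]; cv2.imwrite("pics/crop2.png",cv2.resize(i,None,fx=4,fy=3.5,interpolation=cv2.INTER_CUBIC))
s=np.load("side0.npz")["P"][60:220,0:180]
for lo,hi in[(.005,.06),(.09,.17)]:
  m=(s[...,2]>lo)&(s[...,2]<hi)&(s[...,0]>.2)&(s[...,0]<.5)&(s[...,1]>.6)&(s[...,1]<.85)
  v,u=np.where(m); q=s[m]; print(len(q), q.min(0),q.max(0),q.mean(0),u.min(),u.max(),v.min()+60,v.max()+60)
E
```

```text
581 [0.25328165 0.6015126  0.00500777] [0.49851103 0.83430334 0.05998849] [0.34161874 0.68680378 0.02988042] 84 159 141 188
406 [0.30340718 0.67930027 0.09041376] [0.37144848 0.75197879 0.16936088] [0.33423096 0.71072916 0.11742299] 81 103 116 147
```

View pics/crop2.png

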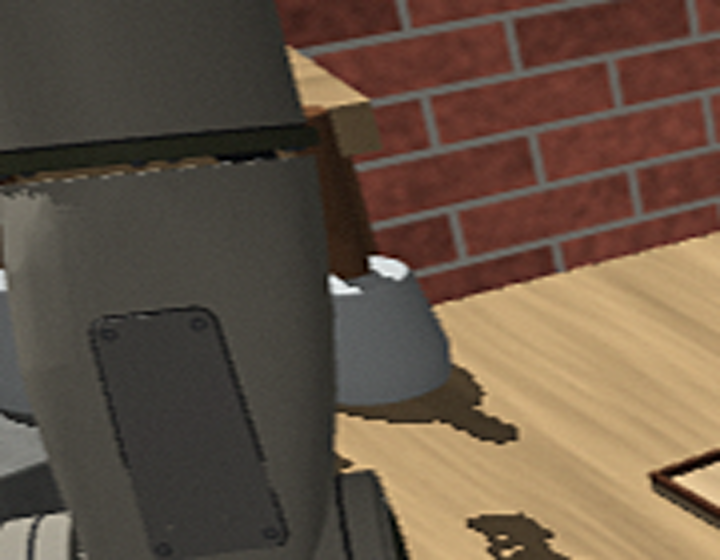

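The far one appears oversized (its head is about 120 mm tall by depth) and is half hidden by the arm. I'll settle that once the arm has moved, and start with the flat chisel.

```bash
cat > go.py <<'E'
import sys; from h import *
from scipy.spatial.transform import Rotation as R
# usage: go.py x y z jawdeg(direction of tool z in world, mod 180) -> turn about tool y, then shift in tool axes after it
def go(x,y,z,jd):
    s=robot.read_state(); w,a,b,c=s["orientation"]; r=R.from_quat([a,b,c,w]); M=r.as_matrix()
    cur=np.degrees(np.arctan2(M[1,2],M[0,2])); d=(jd-cur+90)%180-90
    t=-d  # tool y points down
    M2=(r*R.from_euler('y',t,degrees=True)).as_matrix()
    sh=M2.T@(np.array([x,y,z])-s["tool_pos"])*1000
    print("t",round(s["t"],1),"tcp",s["tool_pos"].round(4),"jaw",cur.round(1),"down",M[:,1].round(3),"j7",s["joint_pos"][6].round(2),"w",round(s["grip_width"],4),"F",s["wrist_force"].round(1))
    print("turn y",round(t,1),"shift",sh.round(1), "toolx",M2[:,0].round(3),"toolz",M2[:,2].round(3))
if __name__=="__main__": go(*map(float,sys.argv[1:5]))
E
python3 go.py .469 .101 .12 89.3
```

```text
t 0.8 tcp [0.2387 0.5777 0.2314] jaw 67.6 down [ 0.  0. -1.] j7 -0.09 w 0.0854 F [-0.2 -0.4 -0.3]
turn y -21.7 shift [ 236.1  111.3 -473.9] toolx [ 1.    -0.012  0.   ] toolz [0.012 1.    0.   ]
```

{"method": "arm_command", "body": {"motion": [[0,0,0,0,-7.2,0,0.2],[0,0,0,0,-7.2,0,0.2],[0,0,0,0,-7.3,0,0.2],[25,10,-45,0,0,0,0.2],[25,10,-45,0,0,0,0.2],[25,10,-45,0,0,0,0.2],[25,10,-45,0,0,0,0.2],[25,10,-45,0,0,0,0.2]], "newtons": 50}}

```text
t: 1.8
tool_pos: [0.3614, 0.3495, 0.1812]
orientation: [0.707, -0.707, 0.005, -0.005]
wrist_force: [1.2, 0.5, -0.2]
grip_width: 0.0344
```

{"method": "arm_command", "body": {"motion": [[25,10,-45,0,0,0,0.2],[25,10,-45,0,0,0,0.2],[25,10,-45,0,0,0,0.2],[25,10,-45,0,0,0,0.2],[10,10,-45,0,0,0,0.2],[0,0,0,0,0,0,0.2],[0,0,0,0,0,0,0.2]]}}

```text
t: 2.68
tool_pos: [0.4677, 0.1253, 0.1315]
orientation: [0.707, -0.707, 0.004, -0.005]
wrist_force: [-0.3, 1.2, -0.0]
grip_width: 0.0346
```

```bash
python3 go.py .469 .101 .005 89.3; python3 - <<'E'
from h import *
d=cam("side"); P=pts(d); np.savez("side1.npz",P=P,img=d["img"])
cv2.imwrite("pics/side1.png",cv2.resize(d["img"][80:280,0:320],None,fx=2.5,fy=2.5,interpolation=cv2.INTER_CUBIC))
for r in spotter.spot_point("mallet","side"):
    u,v=int(r["location"][0]*640),int(r["location"][1]*480); print(r["confidence"],u,v,P[v,u])
for r in spotter.search_frame("mallet","side"): print(r["confidence"],np.array(r["box"])*[640,480,640,480])
E
```

```text
t 2.7 tcp [0.4677 0.1253 0.1315] jaw 89.3 down [ 0.     0.001 -1.   ] j7 1.23 w 0.0346 F [-0.3  1.2 -0. ]
turn y -0.0 shift [  1.5 126.5 -24.4] toolx [ 1.    -0.012  0.   ] toolz [0.012 1.    0.001]
0.89 357 237 [nan nan nan]
0.64 327 367 [ 0.28534536 -0.33960951  0.03824002]
0.78 [343.104 176.208 371.712 245.808]
0.67 [308.8   297.984 346.688 381.984]
0.22 [274.176 256.608 339.904 289.2  ]
0.19 [232.704 223.776 286.208 253.392]
```

View pics/side1.png

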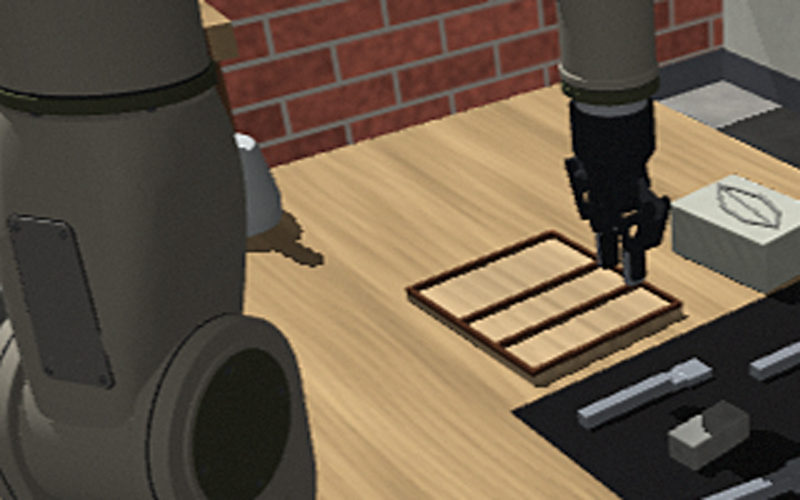

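The picture shows the gripper coming over the chisels. The third mallet at about (260,180) in the crop is still hidden by the upper arm, so I'll look again with the arm on the right.

{"method": "arm_command", "body": {"motion": [[1,0,-24,0,0,0,0.2],[0,45,0,0,0,0,0.2],[0,45,0,0,0,0,0.2],[0,25,0,0,0,0,0.2],[0,12,0,0,0,0,0.2],[0,0,0,0,0,0,1],[0,0,0,0,0,0,1],[0,0,0,0,0,0,1]]}}

```text
t: 3.82
tool_pos: [0.4689, 0.1009, 0.0051]
orientation: [0.707, -0.707, 0.004, -0.005]
wrist_force: [-1.0, 0.0, -2.3]
grip_width: 0.0144
```

```bash
python3 go.py .469 .101 .12 89.3
```

```text
t 3.8 tcp [0.4689 0.1009 0.0051] jaw 89.3 down [ 0.001  0.001 -1.   ] j7 1.33 w 0.0144 F [-1.   0.  -2.3]
turn y -0.0 shift [   0.2 -114.9    0.2] toolx [ 1.    -0.012  0.001] toolz [0.012 1.    0.001]
```

{"method": "arm_command", "body": {"motion": [[0,0,0,0,0,0,1],[0,-20,0,0,0,0,1],[0,-30,0,0,0,0,1],[0,-35,0,0,0,0,1],[0,-30,0,0,0,0,1]]}}

```text
t: 4.45
tool_pos: [0.4685, 0.1006, 0.1208]
orientation: [0.707, -0.707, 0.004, -0.005]
wrist_force: [0.3, 0.3, -2.2]
grip_width: 0.0144
```

```bash
python3 go.py .483 -.371 .06 81.6; python3 - <<'E'
from h import *
for n in ("side",):
    d=cam(n); cv2.imwrite("pics/side2.png",cv2.resize(d["img"][120:320,180:440],None,fx=3,fy=3,interpolation=cv2.INTER_CUBIC))
E
```

```text
t 4.5 tcp [0.4685 0.1006 0.1208] jaw 89.2 down [ 0.001  0.    -1.   ] j7 1.28 w 0.0144 F [ 0.3  0.3 -2.2]
turn y 7.6 shift [  83.2   60.6 -464.4] toolx [ 0.989 -0.146  0.001] toolz [0.146 0.989 0.001]
```

View pics/side2.png

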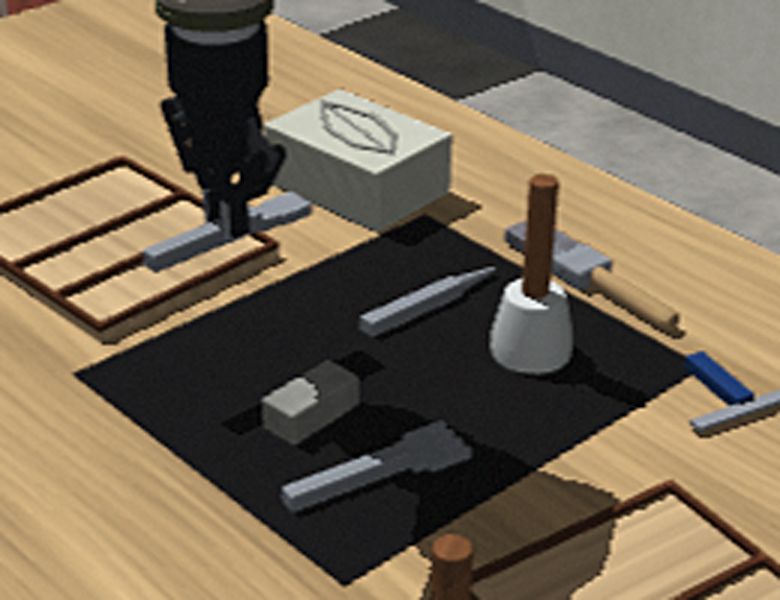

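The flat chisel is held level (crop at (230,230)).

{"method": "arm_command", "body": {"motion": [[0,0,0,0,7.6,0,1],[12,0,-66,0,0,0,1],[11,0,-58,0,0,0,1],[10,0,-58,0,0,0,1],[10,0,-58,0,0,0,1],[10,0,-58,0,0,0,1],[10,0,-58,0,0,0,1],[10,0,-58,0,0,0,1]]}}

```text
t: 5.5
tool_pos: [0.4804, -0.3167, 0.1192]
orientation: [0.705, -0.705, 0.051, -0.051]
wrist_force: [2.2, 0.9, -2.0]
grip_width: 0.0148
```

{"method": "arm_command", "body": {"motion": [[8,0,-50,0,0,0,1],[0,0,0,0,0,0,1],[0,0,0,0,0,0,1]]}}

```text
t: 5.88
tool_pos: [0.481, -0.3651, 0.1187]
orientation: [0.706, -0.705, 0.052, -0.051]
wrist_force: [-0.3, 1.2, -1.8]
grip_width: 0.0142
```

```bash
python3 go.py .483 -.371 .016 81.6; python3 - <<'E'
from h import *
d=cam("side"); P=pts(d); np.savez("side2.npz",P=P)
cv2.imwrite("pics/side3.png",cv2.resize(d["img"][80:280,0:260],None,fx=3,fy=3,interpolation=cv2.INTER_CUBIC))
for u,v in[(95,150),(95,165),(90,170),(80,150)]: print(P[v,u])
E
```

```text
t 5.9 tcp [ 0.481  -0.3651  0.1187] jaw 81.6 down [-0.001  0.001 -1.   ] j7 2.2 w 0.0142 F [-0.3  1.2 -1.8]
turn y 0.0 shift [  2.9 102.7  -5.6] toolx [ 0.989 -0.146 -0.001] toolz [0.146 0.989 0.001]
[ 0.06652557 -0.0783231   0.43324989]
[ 0.06238707 -0.07571786  0.41019405]
[ 0.05421198 -0.07449868  0.40451064]
[ 0.04657705 -0.07805979  0.43932916]
```

View pics/side3.png

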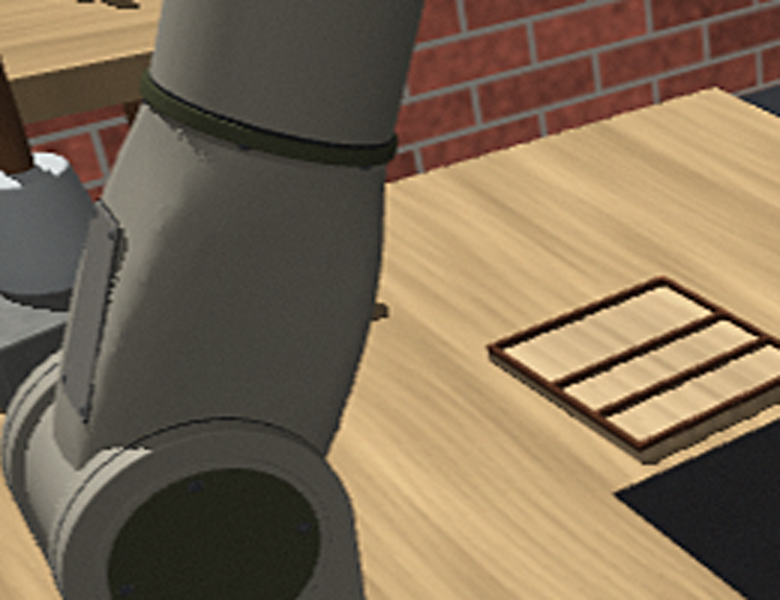

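{"method": "arm_command", "body": {"motion": [[3,0,-6,0,0,0,1],[0,40,0,0,0,0,1],[0,35,0,0,0,0,1],[0,14,0,0,0,0,1],[0,9,0,0,0,0,1],[0,4,0,0,0,0,1],[0,0,0,0,0,0,1],[0,0,0,0,0,0,1]]}}

```text
t: 6.92
tool_pos: [0.4836, -0.3723, 0.018]
orientation: [-0.705, 0.705, -0.051, 0.052]
wrist_force: [-0.6, 0.2, -2.3]
grip_width: 0.0146
```

```bash
python3 go.py .483 -.371 .016 81.6; python3 - <<'E'
import numpy as np
P=np.load("side0.npz")["P"]
for u in(87,95,103,110): print([P[v,u].round(3).tolist() for v in range(112,190,8)])
P=np.load("side2.npz")["P"]
print([P[v,5].round(3).tolist() for v in range(120,200,8)])
E
```

```text
t 6.9 tcp [ 0.4836 -0.3723  0.018 ] jaw 81.7 down [ 0.001 -0.    -1.   ] j7 2.26 w 0.0146 F [-0.6  0.2 -2.3]
turn y 0.1 shift [-0.8  2.   1.2] toolx [ 0.989 -0.146  0.001] toolz [ 0.146  0.989 -0.   ]
[[0.346, 0.724, 0.179], [0.336, 0.71, 0.162], [0.332, 0.713, 0.138], [0.328, 0.718, 0.112], [0.313, 0.691, 0.101], [0.31, 0.698, 0.074], [0.3, 0.684, 0.057], [0.295, 0.689, 0.03], [0.293, 0.699, 0.001], [0.269, 0.641, 0.007]]
[[0.886, 2.156, -0.385], [0.882, 2.172, -0.436], [0.869, 2.165, -0.479], [0.354, 0.729, 0.101], [0.334, 0.687, 0.096], [0.33, 0.69, 0.071], [0.321, 0.682, 0.051], [0.317, 0.685, 0.025], [0.311, 0.685, 0.0], [0.289, 0.634, 0.002]]
[[0.939, 2.175, -0.404], [0.927, 2.171, -0.448], [0.916, 2.171, -0.494], [0.908, 2.175, -0.543], [0.361, 0.699, 0.084], [0.35, 0.681, 0.068], [0.345, 0.684, 0.042], [nan, nan, nan], [0.329, 0.67, -0.0], [0.306, 0.618, 0.002]]
[[0.971, 2.156, -0.406], [0.961, 2.155, -0.452], [0.951, 2.154, -0.498], [0.943, 2.16, -0.548], [0.933, 2.162, -0.597], [0.382, 0.712, 0.047], [0.368, 0.689, 0.033], [0.361, 0.686, 0.009], [0.344, 0.655, 0.001], [0.321, 0.606, 0.002]]
[[0.131, 0.71, 0.216], [0.123, 0.703, 0.199], [0.118, 0.71, 0.175], [0.106, 0.677, 0.168], [0.101, 0.686, 0.144], [0.094, 0.682, 0.124], [0.088, 0.682, 0.103], [0.082, 0.688, 0.079], [nan, nan, nan], [0.056, 0.612, 0.073]]
```

The far mallet stands at about (0.32, 0.72) with a head over 100 mm high and about 130 mm wide. It can't be the 68 mm mallet and wouldn't fit the bay, so it is workshop scenery. The candidates of the right size are at 0.66 m and 0.44 m, so I choose the one at (325,192), 0.66 m out.

{"method": "arm_command", "body": {"motion": [[0,3,0,0,0,0,1],[0,0,0,0,0,0,1],[0,0,0,0,0,0,0.4],[0,0,0,0,0,0,0.4],[0,0,0,0,0,0,0.4],[0,-10,0,0,0,0,0.4],[0,-40,0,0,0,0,0.3],[0,-50,0,0,0,0,0.2]]}}

```text
t: 7.92
tool_pos: [0.4826, -0.3717, 0.1154]
orientation: [0.705, -0.705, 0.052, -0.051]
wrist_force: [1.0, -0.1, 0.0]
grip_width: 0.0342
```

```bash
python3 go.py .465 -.0032 .12 95.5
```

```text
t 7.9 tcp [ 0.4826 -0.3717  0.1154] jaw 81.6 down [-0.001  0.001 -1.   ] j7 2.21 w 0.0342 F [ 1.  -0.1  0. ]
turn y -13.9 shift [ 17.8  -4.4 368.5] toolx [ 0.995  0.096 -0.001] toolz [-0.096  0.995  0.001]
```

{"method": "arm_command", "body": {"motion": [[0,0,0,0,-7,0,-0.4],[0,0,0,0,-6.9,0,-0.4],[3,0,62,0,0,0,-0.4],[3,0,62,0,0,0,-0.4],[3,0,61,0,0,0,-0.4],[3,0,61,0,0,0,-0.4],[3,0,61,0,0,0,-0.4],[3,0,61,0,0,0,-0.4]]}}

```text
t: 8.93
tool_pos: [0.4654, -0.0022, 0.1153]
orientation: [0.706, -0.706, -0.035, 0.033]
wrist_force: [2.1, 0.1, -0.2]
grip_width: 0.0595
```

{"method": "arm_command", "body": {"motion": [[0,0,0,0,0,0,-0.4],[0,0,0,0,0,0,-0.4]]}}

```text
t: 9.18
tool_pos: [0.4657, -0.0045, 0.1149]
orientation: [-0.706, 0.706, 0.035, -0.034]
wrist_force: [0.1, -0.0, 0.7]
grip_width: 0.0599
```

```bash
python3 go.py .465 -.0032 .008 95.5
```

```text
t 9.2 tcp [ 0.4657 -0.0045  0.1149] jaw 95.5 down [ 0.001 -0.    -1.   ] j7 1.61 w 0.0599 F [ 0.1 -0.   0.7]
turn y 0.0 shift [ -0.6 106.9   1.4] toolx [0.995 0.096 0.001] toolz [-0.096  0.995 -0.   ]
```

{"method": "arm_command", "body": {"motion": [[0,50,1,0,0,0,-0.4],[0,40,0,0,0,0,-0.4],[0,20,0,0,0,0,-0.4],[0,0,0,0,0,0,1],[0,0,0,0,0,0,1],[0,0,0,0,0,0,1],[0,0,0,0,0,0,1],[0,0,0,0,0,0,1]]}}

```text
t: 10.18
tool_pos: [0.4656, -0.0029, 0.0046]
orientation: [0.706, -0.706, -0.035, 0.034]
wrist_force: [-0.8, 0.2, 0.3]
grip_width: 0.0352
```

{"method": "arm_command", "body": {"motion": [[0,-15,0,0,0,0,1],[0,-35,0,0,0,0,1],[0,-40,0,0,0,0,1],[0,-20,0,0,0,0,1],[0,0,0,0,0,0,1]]}}

```text
t: 10.8
tool_pos: [0.4665, -0.0028, 0.1163]
orientation: [0.707, -0.706, -0.036, 0.033]
wrist_force: [-0.4, 0.3, -2.0]
grip_width: 0.0351
```

```bash
python3 go.py .4948 -.2907 .12 81.6
```

```text
t 10.8 tcp [ 0.4665 -0.0028  0.1163] jaw 95.5 down [ 0.004  0.001 -1.   ] j7 1.61 w 0.0351 F [-0.4  0.3 -2. ]
turn y 13.9 shift [  70.1   -3.9 -280.6] toolx [ 0.989 -0.146  0.004] toolz [0.146 0.989 0.002]
```

{"method": "arm_command", "body": {"motion": [[0,0,0,0,7,0,1],[0,0,0,0,6.9,0,1],[12,0,-48,0,0,0,1],[12,0,-48,0,0,0,1],[12,0,-48,0,0,0,1],[12,0,-48,0,0,0,1],[12,0,-48,0,0,0,1],[10,0,-41,0,0,0,1]]}}

```text
t: 11.8
tool_pos: [0.4931, -0.2929, 0.1132]
orientation: [-0.705, 0.705, -0.052, 0.051]
wrist_force: [1.5, 0.5, -1.3]
grip_width: 0.0351
```

{"method": "arm_command", "body": {"motion": [[0,0,0,0,0,0,1],[0,40,0,0,0,0,1],[0,30,0,0,0,0,1],[0,12,0,0,0,0,1],[0,10,0,0,0,0,1],[0,0,0,0,0,0,1],[0,0,0,0,0,0,1]]}}

```text
t: 12.68
tool_pos: [0.4944, -0.2914, 0.0232]
orientation: [-0.705, 0.705, -0.051, 0.052]
wrist_force: [1.3, -0.0, -2.6]
grip_width: 0.035
```

```bash
python3 go.py .4948 -.2907 .015 81.6
```

```text
t 12.7 tcp [ 0.4944 -0.2914  0.0232] jaw 81.7 down [ 0.001 -0.    -1.   ] j7 2.11 w 0.035 F [ 1.3 -0.  -2.6]
turn y 0.1 shift [0.3 8.2 0.8] toolx [ 0.989 -0.146  0.001] toolz [ 0.146  0.989 -0.   ]
```

{"method": "arm_command", "body": {"motion": [[0,6,0,0,0,0,1],[0,3,0,0,0,0,1],[0,0,0,0,0,0,-0.05],[0,0,0,0,0,0,-0.05],[0,0,0,0,0,0,-0.05],[0,-15,0,0,0,0,-0.05],[0,-40,0,0,0,0,-0.05],[0,-50,0,0,0,0,0.2]]}}

```text
t: 13.68
tool_pos: [0.4933, -0.2911, 0.1198]
orientation: [0.705, -0.705, 0.052, -0.051]
wrist_force: [1.2, 0.5, 0.1]
grip_width: 0.0339
```

```bash
python3 go.py .4531 -.0901 .12 79.1
```

```text
t 13.7 tcp [ 0.4933 -0.2911  0.1198] jaw 81.6 down [-0.001  0.    -1.   ] j7 2.05 w 0.0339 F [1.2 0.5 0.1]
turn y 2.5 shift [-77.5  -0.2 189.7] toolx [ 0.982 -0.189 -0.001] toolz [ 0.189  0.982 -0.   ]
```

{"method": "arm_command", "body": {"motion": [[0,0,0,0,2.5,0,0.2],[-20,0,48,0,0,0,0.2],[-20,0,48,0,0,0,0.2],[-20,0,48,0,0,0,0.2],[-17,0,46,0,0,0,0.2],[0,30,0,0,0,0,0.2],[0,30,0,0,0,0,0.2],[0,0,0,0,0,0,0.2]]}}

```text
t: 14.68
tool_pos: [0.4528, -0.0902, 0.0577]
orientation: [-0.704, 0.704, -0.068, 0.066]
wrist_force: [-0.1, -0.0, 0.6]
grip_width: 0.0341
```

```bash
python3 go.py .4531 -.0901 .005 79.1
```

```text
t 14.7 tcp [ 0.4528 -0.0902  0.0577] jaw 79.1 down [-0.003 -0.    -1.   ] j7 1.57 w 0.0341 F [-0.1 -0.   0.6]
turn y 0.0 shift [ 0.4 52.7  0.2] toolx [ 0.982 -0.189 -0.003] toolz [ 0.189  0.982 -0.001]
```

{"method": "arm_command", "body": {"motion": [[0,35,0,0,0,0,0.2],[0,18,0,0,0,0,0.2],[0,0,0,0,0,0,1],[0,0,0,0,0,0,1],[0,0,0,0,0,0,1],[0,0,0,0,0,0,1],[0,-15,0,0,0,0,1],[0,-35,0,0,0,0,1]]}}

```text
t: 15.68
tool_pos: [0.4529, -0.0902, 0.0556]
orientation: [-0.704, 0.704, -0.068, 0.066]
wrist_force: [0.7, -0.2, -1.6]
grip_width: 0.0143
```

{"method": "arm_command", "body": {"motion": [[0,-40,0,0,0,0,1],[0,-25,0,0,0,0,1],[0,0,0,0,0,0,1]]}}

```text
t: 16.05
tool_pos: [0.4552, -0.0902, 0.1225]
orientation: [0.704, -0.704, 0.065, -0.068]
wrist_force: [-0.4, -0.9, -3.6]
grip_width: 0.0143
```

```bash
python3 go.py .4955 .3014 .12 92.4
```

```text
t 16.1 tcp [ 0.4552 -0.0902  0.1225] jaw 79.1 down [ 0.004  0.001 -1.   ] j7 1.52 w 0.0143 F [-0.4 -0.9 -3.6]
turn y -13.3 shift [ 56.7   2.9 389.6] toolx [0.999 0.042 0.004] toolz [-0.042  0.999  0.   ]
```

{"method": "arm_command", "body": {"motion": [[0,0,0,0,-6.7,0,1],[0,0,0,0,-6.6,0,1],[10,0,61,0,0,0,1],[10,0,61,0,0,0,1],[10,0,61,0,0,0,1],[10,0,61,0,0,0,1],[10,0,61,0,0,0,1],[7,0,61,0,0,0,1]]}}

```text
t: 17.05
tool_pos: [0.4948, 0.2795, 0.1191]
orientation: [-0.707, 0.707, 0.015, -0.015]
wrist_force: [1.7, -0.7, -1.7]
grip_width: 0.014
```

{"method": "arm_command", "body": {"motion": [[0,0,23,0,0,0,1],[0,0,0,0,0,0,1],[0,40,0,0,0,0,1],[0,30,0,0,0,0,1],[0,15,0,0,0,0,1],[0,10,0,0,0,0,1],[0,0,0,0,0,0,1],[0,0,0,0,0,0,1]]}}

```text
t: 18.05
tool_pos: [0.4949, 0.3013, 0.0263]
orientation: [0.707, -0.707, -0.016, 0.015]
wrist_force: [-0.4, -0.1, -2.9]
grip_width: 0.0142
```

```bash
python3 go.py .4955 .3014 .015 92.4
```

```text
t 18.1 tcp [0.4949 0.3013 0.0263] jaw 92.4 down [ 0.001  0.001 -1.   ] j7 1.07 w 0.0142 F [-0.4 -0.1 -2.9]
turn y 0.0 shift [ 0.6 11.3  0.1] toolx [0.999 0.042 0.001] toolz [-0.042  0.999  0.001]
```

{"method": "arm_command", "body": {"motion": [[0,7,0,0,0,0,1],[0,5,0,0,0,0,1],[0,0,0,0,0,0,0.4],[0,0,0,0,0,0,0.4],[0,0,0,0,0,0,0.4],[0,-10,0,0,0,0,0.4],[0,-40,0,0,0,0,0.3],[0,-50,0,0,0,0,0.2]]}}

```text
t: 19.05
tool_pos: [0.4937, 0.3006, 0.1143]
orientation: [-0.707, 0.707, 0.015, -0.016]
wrist_force: [0.5, 1.0, -0.0]
grip_width: 0.0342
```

```bash
python3 go.py .650 .0514 .12 87.8
```

```text
t 19.1 tcp [0.4937 0.3006 0.1143] jaw 92.5 down [-0.001 -0.001 -1.   ] j7 1.05 w 0.0342 F [ 0.5  1.  -0. ]
turn y 4.7 shift [ 165.7   -5.7 -243. ] toolx [ 0.999 -0.038 -0.001] toolz [ 0.038  0.999 -0.001]
```

{"method": "arm_command", "body": {"motion": [[0,0,0,0,4.7,0,0.2],[33,0,-48,0,0,0,0.2],[33,0,-48,0,0,0,0.2],[33,0,-49,0,0,0,0.2],[33,0,-49,0,0,0,0.2],[33,0,-49,0,0,0,0.2],[0,25,0,0,0,0,0.2],[0,0,0,0,0,0,0.2]]}}

```text
t: 20.05
tool_pos: [0.6484, 0.0514, 0.0869]
orientation: [-0.707, 0.707, -0.015, 0.013]
wrist_force: [-0.4, 0.9, -0.8]
grip_width: 0.0341
```

```bash
python3 go.py .650 .0514 .005 87.8
```

```text
t 20.1 tcp [0.6484 0.0514 0.0869] jaw 87.7 down [-0.003 -0.    -1.   ] j7 1.51 w 0.0341 F [-0.4  0.9 -0.8]
turn y -0.1 shift [ 1.8 81.9  0.1] toolx [ 0.999 -0.038 -0.003] toolz [ 0.038  0.999 -0.   ]
```

{"method": "arm_command", "body": {"motion": [[1,40,0,0,0,0,0.2],[0,27,0,0,0,0,0.2],[0,15,0,0,0,0,0.2],[0,0,0,0,0,0,1],[0,0,0,0,0,0,1],[0,0,0,0,0,0,1],[0,0,0,0,0,0,1],[0,-20,0,0,0,0,1]]}}

```text
t: 21.05
tool_pos: [0.6494, 0.0516, 0.0258]
orientation: [-0.707, 0.707, -0.015, 0.013]
wrist_force: [-0.3, -0.1, -1.8]
grip_width: 0.0138
```

{"method": "arm_command", "body": {"motion": [[0,-35,0,0,0,0,1],[0,-40,0,0,0,0,1],[0,-25,0,0,0,0,1],[0,0,0,0,0,0,1]]}}

```text
t: 21.55
tool_pos: [0.6522, 0.0517, 0.1299]
orientation: [0.707, -0.707, 0.012, -0.016]
wrist_force: [0.1, -0.0, -3.1]
grip_width: 0.0142
```

```bash
python3 go.py .4983 .2355 .12 92.4
```

```text
t 21.6 tcp [0.6522 0.0517 0.1299] jaw 87.7 down [ 0.005  0.001 -1.   ] j7 1.5 w 0.0142 F [ 0.1 -0.  -3.1]
turn y -4.7 shift [-146.1    9.3  190.1] toolx [0.999 0.042 0.005] toolz [-0.042  0.999  0.001]
```

{"method": "arm_command", "body": {"motion": [[0,0,0,0,-4.7,0,1],[-37,0,47,0,0,0,1],[-37,0,47,0,0,0,1],[-36,0,48,0,0,0,1],[-36,0,48,0,0,0,1],[0,40,0,0,0,0,1],[0,30,0,0,0,0,1],[0,0,0,0,0,0,1]]}}

```text
t: 22.55
tool_pos: [0.4946, 0.2341, 0.0539]
orientation: [-0.706, 0.708, 0.014, -0.017]
wrist_force: [0.5, -0.9, -2.5]
grip_width: 0.0137
```

```bash
python3 go.py .4983 .2355 .015 92.4
```

```text
t 22.6 tcp [0.4946 0.2341 0.0539] jaw 92.5 down [-0.005 -0.003 -1.   ] j7 1.16 w 0.0137 F [ 0.5 -0.9 -2.5]
turn y 0.1 shift [ 3.9 38.9  1.3] toolx [ 0.999  0.042 -0.005] toolz [-0.042  0.999 -0.003]
```

{"method": "arm_command", "body": {"motion": [[1,15,1,0,0,0,1],[0,10,0,0,0,0,1],[0,7,0,0,0,0,1],[0,4,0,0,0,0,1],[0,0,0,0,0,0,1],[0,0,0,0,0,0,1]]}}

```text
t: 23.3
tool_pos: [0.4978, 0.2364, 0.0206]
orientation: [0.707, -0.707, -0.015, 0.015]
wrist_force: [-0.2, -0.4, -1.9]
grip_width: 0.0142
```

```bash
python3 go.py .4983 .2355 .015 92.4
```

```text
t 23.3 tcp [0.4978 0.2364 0.0206] jaw 92.5 down [ 0.  0. -1.] j7 1.18 w 0.0142 F [-0.2 -0.4 -1.9]
turn y 0.1 shift [ 0.5  5.6 -1. ] toolx [0.999 0.042 0.   ] toolz [-0.042  0.999  0.   ]
```

{"method": "arm_command", "body": {"motion": [[0,4,0,0,0,0,1],[0,3,0,0,0,0,1],[0,0,0,0,0,0,0.4],[0,0,0,0,0,0,0.4],[0,0,0,0,0,0,0.4],[0,-10,0,0,0,0,0.4],[0,-40,0,0,0,0,0.3],[0,-60,0,0,0,0,0]]}}

```text
t: 24.3
tool_pos: [0.4966, 0.2357, 0.1238]
orientation: [-0.706, 0.708, 0.014, -0.016]
wrist_force: [-0.0, 0.4, -0.1]
grip_width: 0.0421
```

{"method": "arm_command", "body": {"motion": [[0,-60,0,0,0,0,0],[0,-50,0,0,0,0,0],[0,0,0,0,0,0,0]]}}

```text
t: 24.68
tool_pos: [0.4994, 0.2371, 0.2383]
orientation: [0.709, -0.705, -0.017, 0.013]
wrist_force: [-0.0, 0.5, -0.7]
grip_width: 0.0428
```

```bash
python3 go.py .6605 -.0562 .23 87.8
```

```text
t 24.7 tcp [0.4994 0.2371 0.2383] jaw 92.4 down [ 0.007  0.005 -1.   ] j7 1.12 w 0.0428 F [-0.   0.5 -0.7]
turn y 4.6 shift [ 172.2    8.  -286.9] toolx [ 0.999 -0.038  0.007] toolz [0.038 0.999 0.005]
```

{"method": "arm_command", "body": {"motion": [[0,-10,0,0,4.6,0,-0.3],[25,0,-41,0,0,0,-0.3],[25,0,-41,0,0,0,-0.3],[25,0,-41,0,0,0,-0.3],[25,0,-41,0,0,0,-0.3],[25,0,-41,0,0,0,-0.3],[25,0,-41,0,0,0,-0.3],[22,0,-41,0,0,0,-0.3]]}}

```text
t: 25.68
tool_pos: [0.659, -0.0583, 0.2426]
orientation: [0.707, -0.707, 0.014, -0.013]
wrist_force: [0.5, 0.3, 0.2]
grip_width: 0.0557
```

{"method": "arm_command", "body": {"motion": [[0,0,0,0,0,0,-0.3],[0,0,0,0,0,0,-0.3]]}}

```text
t: 25.92
tool_pos: [0.6584, -0.0564, 0.2426]
orientation: [0.707, -0.707, 0.014, -0.013]
wrist_force: [0.1, 0.7, 0.3]
grip_width: 0.0557
```

```bash
python3 go.py .661 -.0565 .12 87.8; python3 - <<'E'
from h import *
d=cam("side"); cv2.imwrite("pics/side4.png",d["img"])
d=cam("top"); P=pts(d); np.savez("top1.npz",P=P,img=d["img"])
E
```

```text
t 25.9 tcp [ 0.6584 -0.0564  0.2426] jaw 87.9 down [-0.001  0.001 -1.   ] j7 1.68 w 0.0557 F [0.1 0.7 0.3]
turn y 0.1 shift [  2.7 122.6  -0. ] toolx [ 0.999 -0.038 -0.001] toolz [0.038 0.999 0.   ]
```

View pics/side4.png

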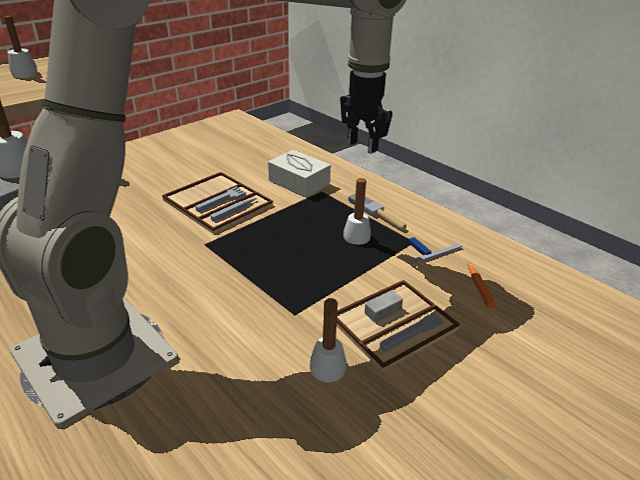

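The side view shows the claw, point chisel, block and flat chisel lying in their bays, at about (220,198), (233,210), (384,305) and (412,330). The gripper is above the chosen mallet at (357,225). I check the placements and fit a circle to the far mallet's head before taking this one.

```bash
python3 - <<'E'
import numpy as np,cv2
from scipy.optimize import least_squares
s=np.load("side0.npz")["P"]
def circ(m,nm):
    q=s[m]; f=lambda p:np.hypot(q[:,0]-p[0],q[:,1]-p[1])-p[2]
    r=least_squares(f,[q[:,0].mean(),q[:,1].mean()+.02,.04],loss="soft_l1",f_scale=.005); print(nm,len(q),r.x.round(3))
v,u=np.mgrid[0:480,0:640]; Z=s[...,2]
for lo,hi in((.008,.025),(.03,.05),(.12,.18)):
    z=(Z>lo)&(Z<hi)
    circ(z&(u>82)&(u<118)&(v>100)&(v<182)&(s[...,1]>.6)&(s[...,1]<.85),f"far {lo}")
    circ(z&(u>335)&(u<380)&(v>170)&(v<250)&(np.hypot(s[...,0]-.66,s[...,1]+.056)<.07),f"mid {lo}")
P=np.load("top1.npz")["P"]
def fr(c,a):
    a=np.radians(a); R=np.array([[np.cos(a),np.sin(a)],[-np.sin(a),np.cos(a)]]); return (P[...,:2]-c)@R.T
for nm,c,a,bays in(("b3",(.4949,.3164),2.4,[(-.081,.026),(-.015,.026)]),("b2",(.490,-.3233),-8.4,[(-.048,.026),(.033,.04)])):
    L=fr(np.array(c),a)
    for y,h in bays:
        m=(abs(L[...,0])<.09)&(abs(L[...,1]-y)<h)&(P[...,2]>.018); q=L[m]*1000
        cc,sz,an=cv2.minAreaRect(q.astype(np.float32)); print(nm,y,len(q),np.round(cc,1),np.round(sz,1),round(an,1),np.percentile(P[...,2][m],[50,95]).round(4))
E
```

```text
far 0.008 144 [0.333 0.728 0.052]
mid 0.008 167 [ 0.663 -0.059  0.033]
far 0.03 201 [0.333 0.728 0.052]
mid 0.03 200 [ 0.664 -0.059  0.029]
far 0.12 149 [0.333 0.727 0.013]
mid 0.12 202 [ 0.661 -0.061  0.009]
b3 -0.081 599 [ -0.6 -79.1] [146.9  16.5] 0.5 [0.0254 0.0286]
b3 -0.015 865 [ -0.6 -14.9] [148.2  43.4] 0.9 [0.0236 0.028 ]
b2 -0.048 768 [  1.4 -44.9] [ 29.1 149.7] 87.8 [0.0243 0.0287]
b2 0.033 811 [-0.9 34.3] [75.  37.5] 0.5 [0.0399 0.043 ]
```

All four placements are within 4 mm of target. The far mallet's head is 104 mm in diameter, too big for the bay and not the 68 mm tool, while the middle one fits (66 mm). I take the middle mallet.

{"method": "arm_command", "body": {"motion": [[2.5,0,-1.5,0,0,0,-0.3],[0,50,0,0,0,0,-0.3],[0,40,0,0,0,0,-0.3],[0,28,0,0,0,0,-0.3],[0,0,0,0,0,0,1],[0,0,0,0,0,0,1],[0,0,0,0,0,0,1],[0,0,0,0,0,0,1]], "newtons": 60}}

```text
t: 27.02
tool_pos: [0.6618, -0.0585, 0.1266]
orientation: [0.707, -0.707, 0.012, -0.014]
wrist_force: [-0.6, 0.3, 3.2]
grip_width: 0.0226
```

{"method": "arm_command", "body": {"motion": [[0,0,0,0,0,0,1],[0,-15,0,0,0,0,1],[0,-25,0,0,0,0,1],[0,-30,0,0,0,0,1],[0,-20,0,0,0,0,1],[0,0,0,0,0,0,1]]}}

```text
t: 27.78
tool_pos: [0.6618, -0.0588, 0.2169]
orientation: [0.707, -0.707, 0.012, -0.014]
wrist_force: [-0.2, -1.0, -3.4]
grip_width: 0.0226
```

```bash
python3 go.py .4921 .3823 .21 92.4; python3 - <<'E'
from h import *
d=cam("side"); cv2.imwrite("pics/side5.png",cv2.resize(d["img"][60:280,260:460],None,fx=2.7,fy=2.7))
E
```

```text
t 27.8 tcp [ 0.6618 -0.0588  0.2169] jaw 87.8 down [ 0.003  0.    -1.   ] j7 1.69 w 0.0226 F [-0.2 -1.  -3.4]
turn y -4.6 shift [-151.1    6.5  447.8] toolx [0.999 0.042 0.003] toolz [-0.042  0.999 -0.   ]
```

View pics/side5.png

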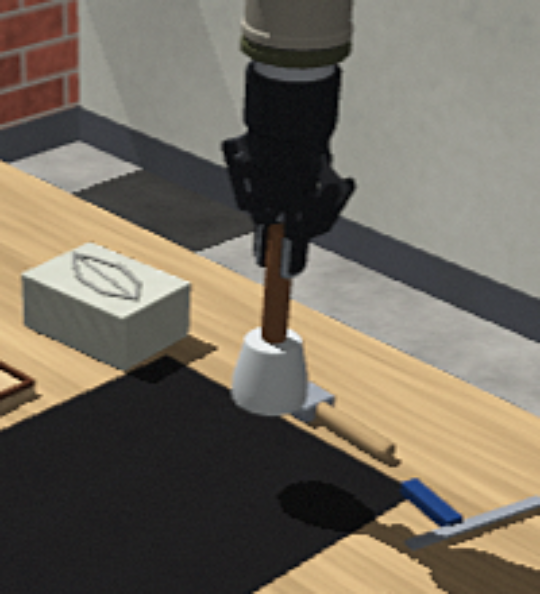

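The mallet is held upright, with the foot about 90 mm up (crop at (270,370)). I retreat in x first to stay clear of the stone, then go left.

{"method": "arm_command", "body": {"motion": [[-20,0,0,0,-4.6,0,1],[-40,0,30,0,0,0,1],[-40,0,50,0,0,0,1],[-30,0,60,0,0,0,1],[-19,0,60,0,0,0,1],[0,0,60,0,0,0,1],[0,0,60,0,0,0,1],[0,0,60,0,0,0,1]]}}

```text
t: 28.82
tool_pos: [0.4984, 0.3123, 0.2139]
orientation: [-0.707, 0.707, 0.015, -0.016]
wrist_force: [1.4, -0.5, -3.3]
grip_width: 0.0228
```

{"method": "arm_command", "body": {"motion": [[0,0,45,0,0,0,1],[0,0,20,0,0,0,1],[0,0,0,0,0,0,1],[0,0,0,0,0,0,1]]}}

```text
t: 29.32
tool_pos: [0.4972, 0.3737, 0.2147]
orientation: [-0.706, 0.708, 0.014, -0.015]
wrist_force: [-0.0, -0.0, -3.6]
grip_width: 0.0229
```

```bash
python3 go.py .4921 .3823 .1366 92.4
```

```text
t 29.3 tcp [0.4972 0.3737 0.2147] jaw 92.3 down [-0.    -0.002 -1.   ] j7 0.94 w 0.0229 F [-0.  -0.  -3.6]
turn y -0.1 shift [-4.7 78.1  8.9] toolx [ 0.999  0.042 -0.   ] toolz [-0.042  0.999 -0.002]
```

{"method": "arm_command", "body": {"motion": [[-4,0,9,0,0,0,1],[0,25,0,0,0,0,1],[0,20,0,0,0,0,1],[0,15,0,0,0,0,1],[0,8,0,0,0,0,1],[0,5,0,0,0,0,1],[0,0,0,0,0,0,1],[0,0,0,0,0,0,1]]}}

```text
t: 30.32
tool_pos: [0.4925, 0.3848, 0.143]
orientation: [0.707, -0.707, -0.015, 0.015]
wrist_force: [-0.4, -0.6, -3.1]
grip_width: 0.0228
```

```bash
python3 go.py .4921 .3823 .1366 92.4
```

```text
t 30.3 tcp [0.4925 0.3848 0.143 ] jaw 92.4 down [ 0.001  0.001 -1.   ] j7 0.93 w 0.0228 F [-0.4 -0.6 -3.1]
turn y 0.0 shift [-0.5  6.4 -2.4] toolx [0.999 0.042 0.001] toolz [-0.042  0.999  0.001]
```

{"method": "arm_command", "body": {"motion": [[0,4,-2,0,0,0,1],[0,3,0,0,0,0,1],[0,0,0,0,0,0,1],[0,0,0,0,0,0,1]]}}

```text
t: 30.82
tool_pos: [0.4928, 0.3826, 0.1366]
orientation: [0.707, -0.707, -0.015, 0.015]
wrist_force: [-2.3, -1.2, 5.8]
grip_width: 0.0228
```

```bash
python3 go.py .4921 .3823 .1366 92.4; python3 - <<'E'
from h import *
d=cam("side"); cv2.imwrite("pics/side6.png",cv2.resize(d["img"][80:240,140:340],None,fx=3.5,fy=3.5))
E
```

```text
t 30.8 tcp [0.4928 0.3826 0.1366] jaw 92.4 down [ 0.001  0.001 -1.   ] j7 0.93 w 0.0228 F [-2.3 -1.2  5.8]
turn y 0.0 shift [-0.7 -0.1 -0.2] toolx [0.999 0.042 0.001] toolz [-0.042  0.999  0.001]
```

View pics/side6.png

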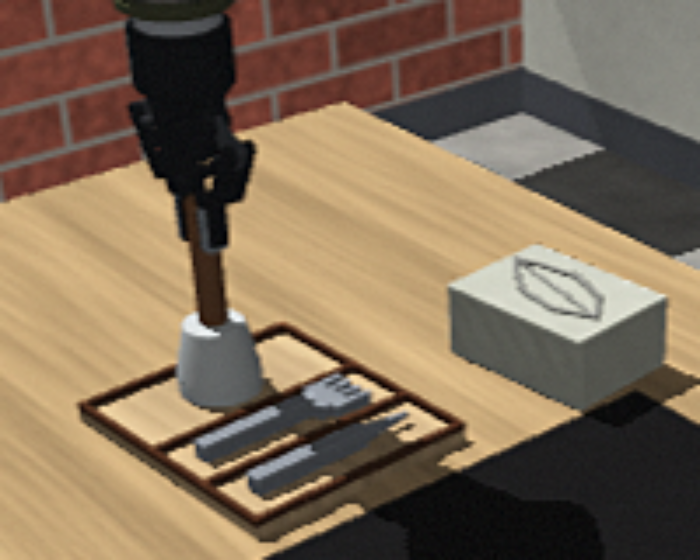

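The mallet stands in the wide bay with its foot loaded on the floor (contact force +5.8 N, crop at (215,370)). I release it and lift straight up.

{"method": "arm_command", "body": {"motion": [[0,0,0,0,0,0,0.1],[0,0,0,0,0,0,-0.3],[0,0,0,0,0,0,-0.3],[0,-20,0,0,0,0,-0.3],[0,-40,0,0,0,0,-0.3],[0,-40,0,0,0,0,-0.3],[0,-40,0,0,0,0,-0.3],[-20,-20,-60,0,0,0,-0.3]]}}

```text
t: 31.88
tool_pos: [0.4756, 0.3282, 0.2954]
orientation: [0.708, -0.706, -0.017, 0.016]
wrist_force: [0.3, -2.3, -0.1]
grip_width: 0.0551
```

{"method": "arm_command", "body": {"motion": [[-20,0,-60,0,0,0,-0.3],[-20,0,-60,0,0,0,-0.3],[0,0,-60,0,0,0,-0.3],[0,0,-60,0,0,0,-0.3],[0,0,-60,0,0,0,-0.3],[0,0,0,0,0,0,-0.3],[0,0,0,0,0,0,-0.3]]}}

```text
t: 32.75
tool_pos: [0.4492, 0.0259, 0.2942]
orientation: [0.707, -0.707, -0.015, 0.015]
wrist_force: [0.6, 1.5, -0.3]
grip_width: 0.0554
```

```bash
python3 - <<'E'
from h import *
d=cam("top"); P=pts(d); cv2.imwrite("pics/top2.png",d["img"])
def fr(c,a):
    a=np.radians(a); R=np.array([[np.cos(a),np.sin(a)],[-np.sin(a),np.cos(a)]]); return (P[...,:2]-c)@R.T
for nm,c,a,bays in(("b3",(.4949,.3164),2.4,[(-.081,.026,.018),(-.015,.026,.018),(.066,.043,.15),(.066,.043,.06)]),("b2",(.490,-.3233),-8.4,[(-.048,.026,.018),(.033,.04,.018)])):
    L=fr(np.array(c),a)
    for y,h,z in bays:
        m=(abs(L[...,0])<.09)&(abs(L[...,1]-y)<h)&(P[...,2]>z); q=L[m]*1000
        if len(q)<4: print(nm,y,len(q)); continue
        cc,sz,an=cv2.minAreaRect(q.astype(np.float32)); print(nm,y,len(q),np.round(cc,1),np.round(sz,1),round(an,1),np.percentile(P[...,2][m],[50,95]).round(4))
print(robot.read_state()["t"])
E
```

```text
b3 -0.081 326 [ 26.6 -78.8] [93.  16.3] 0.7 [0.0247 0.0287]
b3 -0.015 872 [ -0.4 -13.7] [ 43.1 148.5] 89.4 [0.0235 0.0282]
b3 0.066 254 [ 1.2 66.6] [22.5 22.6] 20.5 [0.1735 0.1765]
b3 0.066 974 [ 1.5 62.9] [48.4 53.6] 88.9 [0.0812 0.1756]
b2 -0.048 773 [  1.3 -47.2] [149.8  29.2] 0.1 [0.0241 0.0287]
b2 0.033 807 [-1. 34.] [37.3 75.1] 89.6 [0.0399 0.0428]
32.8
```

View pics/top2.png

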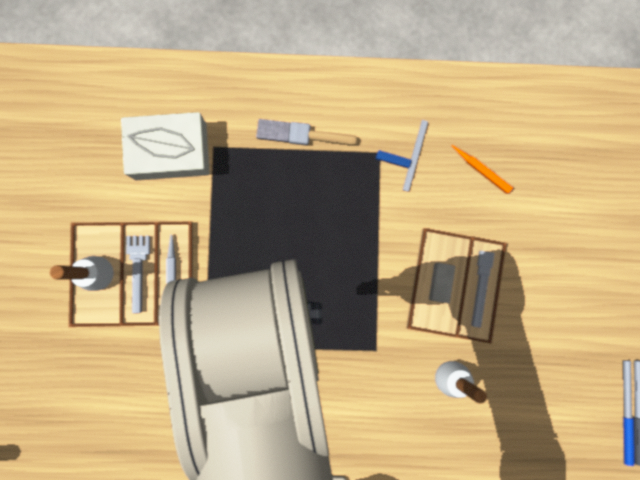

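The top view shows the mallet (95,272), claw (138,273) and point chisel (172,258, partly under the arm) in board_three. The block (442,282) and flat chisel (481,288) are in board_two, and the bystanders have not moved. The arm is clear and at rest, so I hand in.

```bash
python3 -c "
from h import *
print(robot.hand_in())"
```

```text
the job is handed in; nothing more can be done
None
```

Both kits are made up and the job is handed in, at about 33 s of the 134 s allowed; the hand-in gave no verdict.

**Placement:** In the last depth checks, every tool lay within about 4 mm of its bay's centre line and 2 mm of its middle. The measured top heights match tools resting on the bay floors.
- **Roughing board:** The claw chisel is in the middle bay and the point chisel in the outer narrow bay. The mallet stands upright in the wide bay and pressed on the floor (5.8 N) before I let go.
- **Finishing board:** The flat chisel is in the narrow bay and the rubbing block is in the wide bay.

**Left alone:** The stone, brush, square, orange chisel and near mallet look unmoved in the last picture.

**Checks that were partial or disagreed:**
- **Point chisel:** In the last picture the arm hid half of it. Its position along the bay comes from an earlier clear view, where it was 0.6 mm off the middle.
- **Mallet choice:** An oversized mallet (104 mm head) also stands farther out on the table, about 0.8 m from the base. I ruled it out because it doesn't match the 68 mm head given and wouldn't fit the 90 mm bay. I took the farther of the two right-sized mallets, at 0.66 m.

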